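Open up the scoop dipping well

TASK

Get the dipping well ready for service: push its hinged steel cover up by the front lip and flip it right over backwards until it rests open by itself, then press the black rocker switch beside the well to ON. Nothing needs to be gripped or lifted; leave the spatula scoop, the glass cup, the tasting paddle and the porcelain pan lid where they are.

Things in the scene. Friction and masses are not known exactly. Their poses are not given: they have to be found in the camera images.
- well: Brushed steel scoop dipping well, fixed to the counter: a housing 170 mm deep (x) x 190 mm wide (y) x 124 mm high. Origin: centre of its underside on the counter. Its -x side is the front, where the cover's lip is; +x the back; y runs along the cover's hinge; z up. It stands side-on to the robot: turned by about 0.95 to 1.6 rad, so that its front faces the robot's right
- cover_hinge (a point): Middle of the cover's hinge axis, at the top of the well's rear wall (85 mm behind the well's origin, 124 mm above the counter). Fixed to the well, same axes as the well. The axis runs along the well's y
- cover_lip (a point): Middle of the outer edge of the cover's upturned lift lip, moving with the cover. Closed, it is 204 mm in front of and 17 mm above the hinge axis. The lip is 120 mm wide (along y), 25 mm long, 4 mm thick, bent up by 0.6 rad from the cover's front edge. Below it the well's front is free down to the counter: a fingertip can go in under the lip from the front and push up
- cover (a joint): Opening angle of the satin steel cover (flat plate 184 wide, 4 thick, reaching 184 mm from the hinge axis, 14 mm past the well's front wall; underside level with the hinge axis), rad: 0 shut, 1.57 upright, 1.95 on its stop. Weighs 0.3 to 0.55 kg (up to 3 N at the lip). The hinge runs freely: below about 1.5 it falls shut, beyond 1.6 it falls open on to the stop and stays
- pod: Light grey plastic control pod of the well, fixed, 130 mm deep (x) x 60 mm wide (y) x 110 mm high, origin in the centre of its underside, axes parallel to the well's. It stands right against one of the well's two ends (+y or -y). The black rocker switch is in its top, 25 mm to the front (-x) of its middle
- rocker_on (a point): Where to press: top surface of the ON half of the black rocker (white dash), 11 mm from its pivot; it moves with the rocker. The rocker is V-shaped, 32 mm long (pod's x), 24 mm wide: while off, its front half (pod's -x) lies level 4 mm above the pod's top and its rear half, the ON half, stands up at 0.3 rad, its end 5 mm higher. Flat bezel round it, 2 mm high
- rocker (a joint): Angle of the rocker in rad: 0 off; 0.30 fully on, when the ON half lies level, 114 mm above the counter. It turns about the pod's y, the rear (+x) half going down; about 4 N on the ON half moves it and it stays where it is left
- rest: Low steel drain rest, fixed, 200 x 60 x 10 mm, against the well's other end. The spatula scoop lies on it
- scoop: Loose matte steel gelato spatula scoop lying along the rest, 260 mm long, flat blade 46 mm wide at its +x end, round handle of 22 mm diameter. Origin on its underside, about the middle. Not to be disturbed
- cup: Loose frosted glass tasting cup, 76 mm across, 75 mm high, origin at the centre of its foot. Not to be disturbed
- paddle: Loose flat bamboo tasting paddle, 120 mm long, 19 mm wide, 5 mm thick, lying on the counter, origin on its underside. Not to be disturbed
- pan_lid: Loose round white porcelain pan lid with a knob, 160 mm across, 41 mm high with its knob, lying on the counter, origin at the centre of its underside. Not to be disturbed

How it is judged:
By the outcome, as a careful person would: the job done as asked, in the order asked, and still so for the second after the job is handed in, with the robot touching nothing.
It also fails if it takes over 54 s, if anything falls off the work surface, if the arm or the gripper's body presses on something with over 40 N, if the wrist force passes 120 N, or if a joint passes its speed limit or range.

ROBOT

A 6-joint arm with a two-finger parallel gripper is mounted at the origin on the work surface. World frame = base frame: x ahead of the robot, y to its left, z up, the work surface at z = 0. Lengths are in mm, angles in degrees, forces in N, time in s.
With the tool pointing down it reaches from about 400 to 825 mm from the base axis. Payload 7 kg.
Tool frame: the origin (TCP) lies midway between the tips of the shut fingers; the grasp point (between the pads) lies 19 mm behind it; z points along the fingers, y is the line along which they close (so a half turn about z gives the same grasp; the last joint's range is limited). The gripper opens to 88 mm and grips with 3 to 60 N. Pads are 19 mm wide; open, the fingers measure 130 mm over their backs; the gripper's body (78 mm by 193 mm) begins 47 mm behind the grasp point.
Start: joints at [93.341, 20.546, 0.682, 0, -70.136, -16.507], TCP at [153.764, 657.23, 226.561] pointing down, gripper open.
Joint ranges: [-176.03, 176.03], [-82.01, 121.73], [-58.28, 71.71], [-173.87, 95.51], [-174.79, -0.11], [-173.66, 173.66]. Speed limits (degrees/s): [136.94, 136.94, 172.46, 180, 180, 180].

INTERFACE

Orientations are given as [roll, pitch, yaw] about the fixed x, y, z axes, in that order (R = Rz(yaw) Ry(pitch) Rx(roll)).
In Python, from bench import env gives the robot as it stands. The module is installed in compiled form; this text tells all that it offers.
- The arm moves only by the tool jog_arm, never from a script. Its argument "moves" is a list of rows, each an object with "slide": the shift along the world's x, y, z in units of 30 mm (1.0 is 30 mm), a list of three; "twist": the turn about the world's z in units of 6 degrees (1.0 is 6 degrees). A call has 1 to 5 rows; each row is the pose to reach, as a shift and turn from the pose commanded when the call began; what a row does not reach only later rows make up. A row lasts 1/12 s, in which the tool goes at most 41.7 mm and 7.16 degrees, less where a joint would pass 70% of its speed; a pose out of reach is approached as far as the arm can. A call with a gripper value outside its range is refused whole. "gripper" is the opening, from -1 (shut) to 1 (fully open), set as the call begins (left out, the last holds). The fingers move at their own pace and stop on an object; "grip_force" is the grip in N (left out, the last holds). Time passes only in rows, so rows that repeat a pose let the fingers close. It gives the time, the measured TCP pose, the force, the opening and the grip force at its end, in the units of the state.
- env.get_obs(): the state, without advancing time (a new reading comes with each control period).
- env.snapshot(name): name is "scene" or "side" or "wrist"; returns a dict with "image" (480x640x3 uint8, blue, green, red), "z_map" (480x640 float32, mm along the optical axis (not along the pixel's ray), 0 where there is no reading), "vertical_fov" (degrees; the focal length in pixels is half the picture's height over the tangent of half this angle, whatever the lens; pixels are square), "cx", "cy" (the principal point, pixels), "k1" (the pictures are not rectified: a ray, as slopes to the right and down, at radius r is drawn at 1 + k1 r^2 times it, then the intrinsics apply), "origin" and "attitude" of the camera in the world; the wrist camera has in their place "hand_eye" (4x4, takes a point from camera to tool coordinates, whose origin is the TCP and whose axes are the flange's). Camera axes: x right, y up, looking along -z (the intrinsics and any distortion apply to the point x, -y, -z); pixel columns grow to the right and rows downward; lengths in mm; the calibration is good to about 2 mm. A picture is of the moment at which its call begins: read the wrist's pose just before it.
- env.sign_off(): hands the job in; it is judged then, once.
The state is a dict: "clock": time; "q": joint angles; "qvel": joint speeds; "joint_torque": joint torques, N m; "tool_pos": TCP position; "tool_rot": TCP orientation; "force": force on the tool from outside, world axes, zero at the start; "torque": the same for the moment, N m; "finger_gap": opening from 0.0 (shut) to 1.0 (fully open); "gripper_force": force on a finger pad.
Only numpy, scipy, OpenCV 4.12 (cv2) and the standard library are available. Lean on these libraries where they do the work, as an engineer would, in place of code of your own. Each camera call takes 0.05 s, during which the arm holds its last target. There are 200 camera calls.

## Working session

There is one attempt and no reset: what is moved stays moved. The work goes in short steps, Python scripts to look and compute and a tool call to move; the robot and the scene stay as the last step left them, time stands still between calls to the robot, and variables do not carry over. Pictures are saved under pics/ and viewed, at most 10 in all, crops included, and the job is handed in when it is done.

Besides the shell and the picture viewer there is one more tool, called after ">>>" as name(argument=value, ...), one argument or row to a line, values as JSON. jog_arm: Moves the arm, as the interface text tells. Its arguments: {"type":"object","properties":{"moves":{"type":"array","items":{"type":"object","properties":{"slide":{"type":"array","items":{"type":"number"}},"twist":{"type":"number"}}}},"gripper":{"type":"number"},"grip_force":{"type":"number"}},"required":["moves"]}

```bash
mkdir -p pics; cat > h.py <<'E'
import numpy as np, cv2
from scipy.spatial.transform import Rotation as R
from bench import env
def cloud(s):
    h,w=s["z_map"].shape; f=h/2/np.tan(np.radians(s["vertical_fov"])/2)
    K=np.array([[f,0,s["cx"]],[0,f,s["cy"]],[0,0,1.]])
    v,u=np.mgrid[:h,:w]; d=np.stack([(u-s["cx"])/f,(v-s["cy"])/f],-1)
    n=d.copy()
    for _ in range(20): n=d/(1+s["k1"]*(n**2).sum(-1,keepdims=True))
    z=s["z_map"]; P=np.stack([n[...,0]*z,-n[...,1]*z,-z],-1)
    a=np.array(s["attitude"]); M=a if a.shape==(3,3) else R.from_euler('xyz',a,degrees=True).as_matrix()
    W=P@M.T+np.array(s["origin"]); W[z==0]=np.nan
    return W
E
python3 - <<'E'
from h import *
o=env.get_obs(); print({k:np.round(v,2) for k,v in o.items()})
for n in("scene","side"):
    s=env.snapshot(n); print(n,{k:v for k,v in s.items() if k not in("image","z_map")})
    cv2.imwrite(f"pics/{n}.png",s["image"]); np.savez(n,W=cloud(s),im=s["image"])
E
```

```text
{'clock': np.float64(0.0), 'q': array([ 9.334e+01,  2.059e+01,  6.300e-01, -2.000e-02, -7.014e+01,
       -1.650e+01]), 'qvel': array([ 0.05, -0.06, -0.02, -0.07, -0.07, -0.08]), 'joint_torque': array([ 0.000e+00, -5.827e+01,  2.931e+01,  7.000e+00,  1.000e-02,
       -0.000e+00]), 'tool_pos': array([153.66, 656.76, 225.63]), 'tool_rot': array([ 1.7991e+02, -1.0000e-02, -1.3170e+01]), 'force': array([ 0.5 ,  0.12, -0.04]), 'torque': array([ 0.  , -0.01,  0.03]), 'gripper_force': np.float64(0.0), 'finger_gap': np.float64(1.0)}
scene {'vertical_fov': 43.51973859476429, 'cx': 316.5086697991724, 'cy': 235.18700715044167, 'k1': -0.017573117111541855, 'origin': array([1040.81890984,  693.18124413,  994.2712903 ]), 'attitude': array([ 42.1719101 ,  -0.56661974, 144.53485483])}
side {'vertical_fov': 48.90425131557088, 'cx': 326.8438478131079, 'cy': 236.64316387925456, 'k1': 0.0030066361263525986, 'origin': array([ 560.59979923,  777.52237715, 1004.92454531]), 'attitude': array([  39.93261482,   -0.99887614, -176.40382983])}
```

View pics/scene.png

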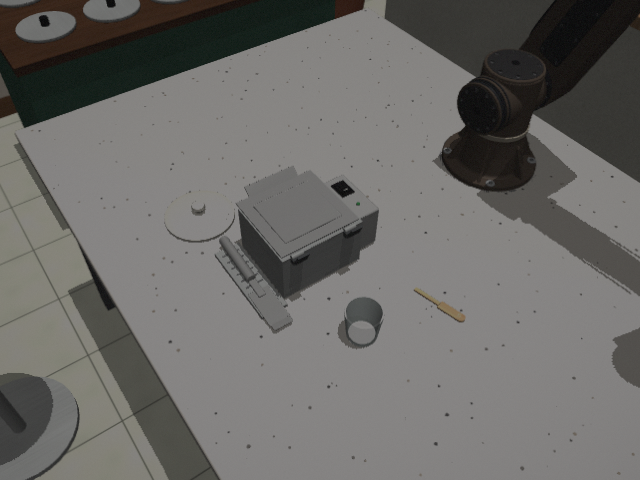

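View pics/side.png

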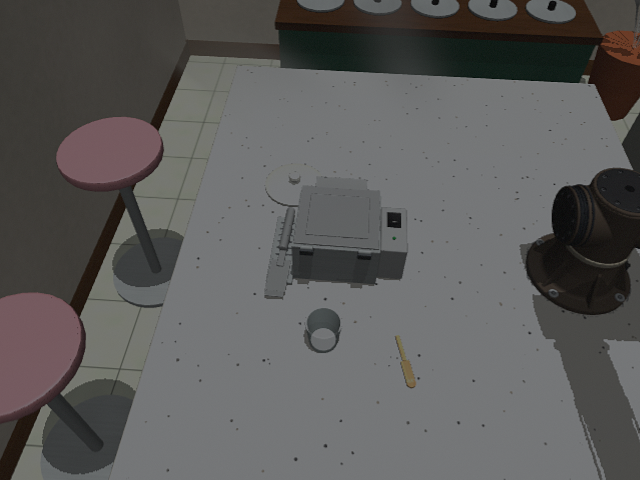

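The well stands with its hinge towards the cameras (side view, px 300-380, 250). The lip points to -y (340,183), the pod with its black rocker is on the robot's side (394,219), and the pan lid is by the lip's far end (292,183). The cup is behind the hinge (323,330). Next I fit the poses.

```bash
python3 - <<'E'
from h import *
C=[]
for n in("scene","side"):
    W=np.load(n+".npz")["W"]; 
    P=W.reshape(-1,3); P=P[~np.isnan(P).any(1)]
    P=P[(P[:,0]>250)&(P[:,0]<900)&(abs(P[:,1])<450)]
    print(n,'table z',np.median(P[abs(P[:,2])<15][:,2]))
    C.append(P)
    T=P[(abs(P[:,2]-128)<5)].astype(np.float32)
    r=cv2.minAreaRect(T[:,:2]); print('cover rect',r, len(T))
    print(np.round(cv2.boxPoints(r),0).tolist())
    T=P[(abs(P[:,2]-110)<4)]; 
    L=P[(P[:,2]>133)&(P[:,2]<160)]; print('lip-ish',len(L),L.min(0),L.max(0),L.mean(0))
    u=W
for n,px in(("side",[(394,213),(394,226),(292,178),(323,315),(342,180),(400,245),(340,215)]),("scene",[(342,188),(350,190),(198,206),(364,303),(272,180)])):
    W=np.load(n+".npz")["W"]
    for (c,r) in px: print(n,c,r,np.round(W[r,c],0))
E
```

```text
scene table z -1.7460952791814748Traceback (most recent call last):
  File "<stdin>", line 10, in <module>
cv2.error: OpenCV(4.12.0) /io/opencv/modules/imgproc/src/convhull.cpp:143: error: (-215:Assertion failed) total >= 0 && (depth == CV_32F || depth == CV_32S) in function 'convexHull'
```

```bash
python3 - <<'E'
from h import *
for n in("scene","side"):
    W=np.load(n+".npz")["W"]; 
    P=W.reshape(-1,3); P=P[~np.isnan(P).any(1)]
    P=P[(P[:,0]>250)&(P[:,0]<900)&(abs(P[:,1])<450)]
    for a,b,t in((123,131,'cover'),(134,160,'lip'),(106,113,'podtop'),(20,80,'mid')):
        T=P[(P[:,2]>a)&(P[:,2]<b)]
        r=cv2.minAreaRect(np.ascontiguousarray(T[:,:2],dtype=np.float32))
        print(n,t,len(T),np.round(T.mean(0),1),'rect',np.round(r[0]),np.round(r[1]),round(r[2],1))
        print(np.round(cv2.boxPoints(r)).tolist())
for n,px in(("side",[(394,213),(394,226),(294,178),(323,315),(342,180),(400,245),(340,215)]),("scene",[(342,188),(350,190),(198,206),(364,303),(272,180)])):
    W=np.load(n+".npz")["W"]
    for (c,r) in px: print(n,c,r,np.round(W[r,c],0))
E
```

```text
scene cover 5551 [575.7 -14.8 127.3] rect [573. -13.] [218. 189.] 88.8
[[477.0, -120.0], [665.0, -124.0], [670.0, 94.0], [481.0, 98.0]]
scene lip 367 [573.6 -71.5 137.6] rect [571. -15.] [231. 152.] 88.7
[[492.0, -129.0], [644.0, -132.0], [649.0, 99.0], [497.0, 103.0]]
scene podtop 1005 [480.3   5.4 108.8] rect [544.  -1.] [179. 254.] 87.0
[[413.0, -84.0], [667.0, -97.0], [676.0, 81.0], [422.0, 94.0]]
scene mid 4322 [603.7  79.2  47.7] rect [643.  12.] [279. 468.] 41.5
[[384.0, 94.0], [694.0, -256.0], [903.0, -71.0], [593.0, 279.0]]
side cover 3442 [569.8  -6.6 128.3] rect [571. -14.] [217. 190.] 89.0
[[474.0, -120.0], [664.0, -123.0], [667.0, 93.0], [477.0, 96.0]]
side lip 670 [571.3 -49.1 137.4] rect [564. -14.] [236. 150.] 85.9
[[480.0, -126.0], [630.0, -137.0], [647.0, 99.0], [497.0, 110.0]]
side podtop 1102 [459.3   9.  110.1] rect [513.  42.] [286. 135.] 35.8
[[358.0, 14.0], [437.0, -96.0], [669.0, 71.0], [590.0, 181.0]]
side mid 3342 [581.8  85.8  47.9] rect [596. -36.] [262. 563.] 23.0
[[366.0, 172.0], [586.0, -347.0], [827.0, -244.0], [607.0, 274.0]]
side 394 213 [442. -52. 113.]
side 394 226 [443. -15. 109.]
side 294 178 [ 693. -221.   43.]
side 323 315 [589. 195.  53.]
side 342 180 [ 566. -126.  137.]
side 400 245 [431.  40. 110.]
side 340 215 [566. -20. 130.]
scene 342 188 [445. -34. 110.]
scene 350 190 [436. -18. 112.]
scene 198 206 [ 697. -231.   37.]
scene 364 303 [566. 199.  53.]
scene 272 180 [ 567. -118.  133.]
```

```bash
python3 - <<'E'
from h import *
for n in("side","scene"):
    d=np.load(n+".npz"); W=d["W"]; g=d["im"].max(2)
    for lo,nm in((0,'black'),):
        m=(g<60)&(W[...,0]>410)&(W[...,0]<485)&(abs(W[...,1]+30)<60)&(W[...,2]>104)
        T=W[m]; r=cv2.minAreaRect(np.ascontiguousarray(T[:,:2],dtype=np.float32)); print(n,len(T),T.mean(0),r)
        yb=np.arange(-75,20,4)
        for y in yb:
            t=T[abs(T[:,1]-y)<2]
            if len(t): print(y,len(t),np.round(t[:,2].mean(),1),np.round([t[:,0].min(),t[:,0].max()]))
    # lip profile along y near centre; pod extents
    m=(abs(W[...,0]-572)<45)&(W[...,2]>110)
    T=W[m]
    for y in range(-140,110,6):
        t=T[abs(T[:,1]-y)<3]
        if len(t) and (y<-90 or y>60): print('cov',y,len(t),np.round(np.median(t[:,2]),1))
    cv2.imwrite(f"pics/{n}_c.png",cv2.resize(d["im"][165:290,260:420] if n=="side" else d["im"][150:300,230:390],None,fx=4,fy=4,interpolation=cv2.INTER_CUBIC))
E
```

```text
side 206 [444.09736798 -30.09181275 113.77770482] ((444.6536865234375, -15.508056640625), (81.68485260009766, 30.537675857543945), 88.20685577392578)
-55 9 111.5 [431. 456.]
-51 10 112.4 [429. 458.]
-47 19 113.6 [429. 458.]
-43 18 113.4 [428. 458.]
-39 21 113.5 [429. 459.]
-35 15 113.4 [429. 459.]
-31 14 113.7 [429. 459.]
-27 13 114.5 [429. 459.]
-23 18 114.8 [429. 459.]
-19 19 115.4 [429. 457.]
-15 29 114.4 [430. 459.]
-11 19 112.7 [430. 459.]
-7 1 115.1 [441. 441.]
cov -134 1 137.3
cov -128 56 140.2
cov -122 116 138.4
cov -116 104 134.3
cov -110 111 130.8
cov -104 77 128.7
cov -98 68 128.4
cov -92 76 128.6
cov 64 118 127.6
cov 70 138 124.6
cov 76 172 119.2
scene 199 [447.21421219 -31.37547523 111.25244907] ((445.7772216796875, -32.4886360168457), (47.400146484375, 33.283721923828125), 87.61592102050781)
-55 8 108.0 [435. 456.]
-51 15 109.5 [428. 462.]
-47 19 109.8 [431. 460.]
-43 15 111.3 [431. 461.]
-39 15 110.9 [432. 461.]
-35 23 111.6 [429. 461.]
-31 14 111.3 [434. 461.]
-27 15 112.1 [433. 462.]
-23 15 112.7 [436. 460.]
-19 19 112.2 [436. 459.]
-15 30 112.1 [433. 462.]
-11 10 110.6 [432. 462.]
-7 1 113.7 [448. 448.]
cov -128 67 138.1
cov -122 133 135.6
cov -116 137 132.5
cov -110 133 128.2
cov -104 87 125.9
cov -98 92 125.7
cov -92 86 125.5
cov 64 137 125.3
cov 70 140 121.9
cov 76 161 117.2
cov 82 1 116.0
```

View pics/side_c.png

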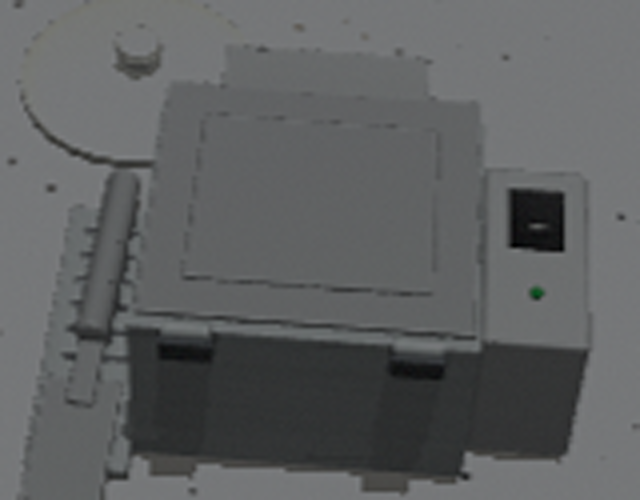

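>>> jog_arm(
  moves=[
    {"slide": [1,-1,1],"twist": -1},
    {"slide": [2,-2,2],"twist": -2},
    {"slide": [2.5,-3,2.5],"twist": -3},
    {"slide": [3,-4,2.5],"twist": -4},
    {"slide": [3.5,-5,2.5],"twist": -5},
  ],
  gripper=-1,
)

```text
clock: 0.52
tool_pos: [259.8, 506.3, 303.2]
tool_rot: [-179.9, 0.1, -43.5]
force: [1.4, 0.2, 0.8]
finger_gap: 0.684
gripper_force: 0.0
```

The crop shows the lip at the top (230-430, 45-95), clear of obstacles in front. The rocker is at (538,220) with its dash on the hinge-side half, so rear is ON. The pivot is near world (446,-33) and the lip edge near y=-130, z=140.

>>> jog_arm(
  moves=[
    {"slide": [0.8,-1,0],"twist": -1},
    {"slide": [1.6,-2,0],"twist": -2},
    {"slide": [2.4,-3,0],"twist": -3},
    {"slide": [3.2,-4,0],"twist": -4},
    {"slide": [4,-5,0],"twist": -5},
  ],
)

```text
clock: 0.93
tool_pos: [379.3, 355.4, 301.6]
tool_rot: [180.0, 0.0, -73.4]
force: [0.2, 1.2, -0.2]
finger_gap: 0.305
gripper_force: 0.0
```

>>> jog_arm(
  moves=[
    {"slide": [0.8,-1,0],"twist": -1},
    {"slide": [1.6,-2,0],"twist": -2},
    {"slide": [2.4,-3,0],"twist": -3},
    {"slide": [3.2,-4,0],"twist": -3},
    {"slide": [4,-5,0],"twist": -3},
  ],
)

```text
clock: 1.35
tool_pos: [499.4, 205.5, 301.5]
tool_rot: [180.0, 0.0, -91.2]
force: [1.2, 0.2, 0.8]
finger_gap: 0.009
gripper_force: 0.0
```

>>> jog_arm(
  moves=[
    {"slide": [0.5,-1.2,0]},
    {"slide": [1,-2.4,0]},
    {"slide": [1.5,-3.6,0]},
    {"slide": [2,-4.8,0]},
    {"slide": [2.4,-6,0]},
  ],
)

```text
invalid input at $.moves[0]: expected keys slide, twist
```

>>> jog_arm(
  moves=[
    {"slide": [0,-1.2,0]},
    {"slide": [0,-2.4,0]},
    {"slide": [0,-3.6,0]},
    {"slide": [0,-4.8,0]},
    {"slide": [0,-6,0]},
  ],
)

```text
invalid input at $.moves[0]: expected keys slide, twist
```

>>> jog_arm(
  moves=[
    {"slide": [0.5,-1.2,0],"twist": 0},
    {"slide": [1,-2.4,0],"twist": 0},
    {"slide": [1.5,-3.6,0],"twist": 0},
    {"slide": [2,-4.8,0],"twist": 0},
    {"slide": [2.4,-6,0],"twist": 0},
  ],
)

```text
clock: 1.77
tool_pos: [571.2, 25.3, 301.2]
tool_rot: [180.0, -0.0, -91.2]
force: [0.9, 0.2, 0.5]
finger_gap: 0.005
gripper_force: 0.0
```

>>> jog_arm(
  moves=[
    {"slide": [0,-1.2,0],"twist": 0},
    {"slide": [0,-2.4,0],"twist": 0},
    {"slide": [0,-3.6,0],"twist": 0},
    {"slide": [0,-4.8,0],"twist": 0},
    {"slide": [0,-6,0],"twist": 0},
  ],
)

```text
clock: 2.18
tool_pos: [570.2, -154.5, 301.3]
tool_rot: [180.0, 0.0, -91.2]
force: [1.5, 0.3, -1.2]
finger_gap: 0.001
gripper_force: 0.0
```

```bash
python3 - <<'E'
from h import *
o=env.get_obs(); print(o["tool_pos"],o["q"])
s=env.snapshot("side"); cv2.imwrite("pics/side2.png",s["image"]); np.savez("side2",W=cloud(s),im=s["image"])
s=env.snapshot("wrist"); cv2.imwrite("pics/wrist.png",s["image"]); print(s["hand_eye"])
E
```

```text
[ 570.24573212 -154.48468575  301.27655116] [ 3.77872571e+00  1.04328499e+01 -3.43296785e+00 -1.09298715e-02
 -7.61639418e+01 -4.94223683e+00]
[[-7.21121323e-04  9.67487180e-01  2.52919030e-01  6.74223384e+01]
 [ 9.99999703e-01  7.66244498e-04 -7.99094470e-05  1.10317794e+00]
 [-2.71109181e-04  2.52918897e-01 -9.67487446e-01 -1.58324713e+02]
 [ 0.00000000e+00  0.00000000e+00  0.00000000e+00  1.00000000e+00]]
```

View pics/side2.png

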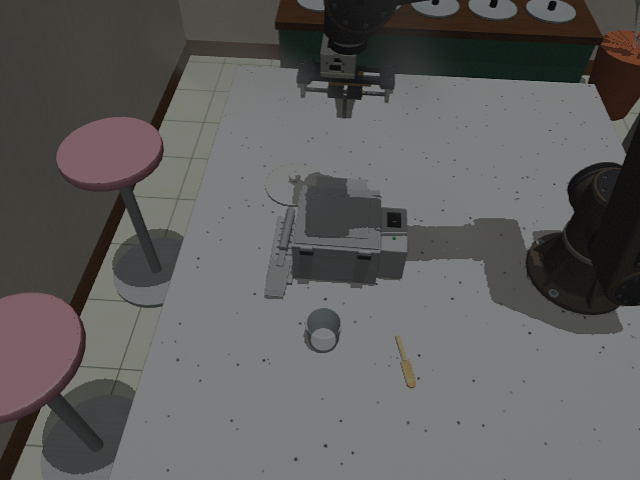

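View pics/wrist.png

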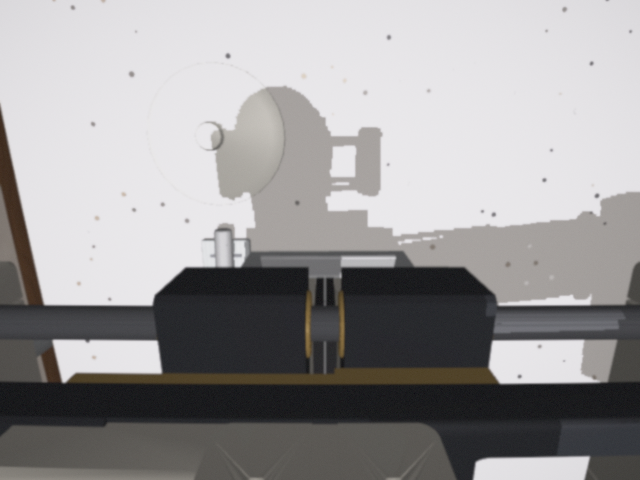

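The side view shows the tool at (345,100), shut and in front of the lip. The wrist view shows the thin finger pair (325,300) just in front of the lip (330,262), and the pan lid (215,135) well clear. The tool only translates, so I'll press the lip edge from the front and carry it up its arc with the finger face.

>>> jog_arm(
  moves=[
    {"slide": [0,-0.8,-1],"twist": 0},
    {"slide": [0,-0.8,-2],"twist": 0},
    {"slide": [0,-0.8,-3],"twist": 0},
    {"slide": [0,-0.8,-4],"twist": 0},
    {"slide": [0,-0.8,-5],"twist": 0},
  ],
)

```text
clock: 2.7
tool_pos: [570.3, -176.7, 150.0]
tool_rot: [180.0, 0.0, -91.2]
force: [0.0, -0.6, -0.1]
finger_gap: 0.002
gripper_force: 0.0
```

>>> jog_arm(
  moves=[
    {"slide": [0,0,-1],"twist": 0},
    {"slide": [0,0.2,-1.7],"twist": 0},
    {"slide": [0,0.5,-1.7],"twist": 0},
    {"slide": [0,0.8,-1.7],"twist": 0},
    {"slide": [0,0.8,-1.7],"twist": 0},
  ],
)

```text
clock: 3.12
tool_pos: [571.8, -151.2, 102.0]
tool_rot: [-179.9, -0.0, -91.1]
force: [0.2, 0.1, 0.6]
finger_gap: 0.005
gripper_force: 0.0
```

>>> jog_arm(
  moves=[
    {"slide": [0,0.1,0],"twist": 0},
    {"slide": [0,0.2,0],"twist": 0},
    {"slide": [0,0.3,0],"twist": 0},
    {"slide": [0,0.3,0],"twist": 0},
  ],
)

```text
clock: 3.45
tool_pos: [571.2, -143.3, 101.5]
tool_rot: [-179.9, 0.0, -91.1]
force: [-0.3, -0.1, 0.4]
finger_gap: 0.004
gripper_force: 0.0
```

>>> jog_arm(
  moves=[
    {"slide": [0,0.1,0],"twist": 0},
    {"slide": [0,0.15,0],"twist": 0},
    {"slide": [0,0.15,0],"twist": 0},
  ],
)

```text
clock: 3.7
tool_pos: [571.0, -141.2, 101.2]
tool_rot: [-180.0, -0.2, -91.2]
force: [1.4, -11.2, 0.6]
finger_gap: 0.004
gripper_force: 5.6
```

>>> jog_arm(
  moves=[
    {"slide": [0,0.1,0],"twist": 0},
    {"slide": [0,0.1,0],"twist": 0},
  ],
)

```text
clock: 3.87
tool_pos: [571.0, -140.9, 101.8]
tool_rot: [-180.0, -0.3, -91.2]
force: [2.6, -26.7, 0.3]
finger_gap: 0.003
gripper_force: 13.0
```

>>> jog_arm(
  moves=[
    {"slide": [0,0.1,0],"twist": 0},
    {"slide": [0,0.1,0],"twist": 0},
  ],
)

```text
clock: 4.03
tool_pos: [570.9, -140.6, 102.5]
tool_rot: [-180.0, -0.5, -91.2]
force: [2.0, -41.3, 0.9]
finger_gap: 0.005
gripper_force: 20.5
```

>>> jog_arm(
  moves=[
    {"slide": [0,-0.07,0.1],"twist": 0},
    {"slide": [0,-0.05,0.2],"twist": 0},
    {"slide": [0,-0.03,0.3],"twist": 0},
    {"slide": [0,-0.01,0.4],"twist": 0},
    {"slide": [0,0,0.5],"twist": 0},
  ],
)

```text
clock: 4.45
tool_pos: [571.0, -139.0, 117.3]
tool_rot: [-180.0, -0.4, -91.2]
force: [1.6, -29.3, 2.8]
finger_gap: 0.008
gripper_force: 14.6
```

```bash
cat > ang.py <<'E'
from h import *
s=env.snapshot("side"); W=cloud(s); 
# cover plate slope: points above the housing between x 490..650
m=(abs(W[...,0]-570)<85)&(W[...,1]>-60)&(W[...,1]<60)&(W[...,2]>118)
T=W[m]; 
if len(T)>30:
    p=np.polyfit(T[:,1],T[:,2],1); print('slope deg',np.degrees(np.arctan(-p[0])),len(T))
m=(abs(W[...,0]-570)<55)&(W[...,2]>118)
T=W[m]
for y in range(-130,130,10):
    t=T[abs(T[:,1]-y)<5]
    if len(t): print(y,len(t),np.round(np.percentile(t[:,2],[10,50,90])))
o=env.get_obs(); print(o["tool_pos"],o["force"])
cv2.imwrite("pics/now%d.png"%(o["clock"]*100),s["image"])
E
python3 ang.py
```

```text
slope deg -33.37166802123715 5697
-130 318 [158. 502. 561.]
-120 964 [153. 246. 559.]
-110 1184 [146. 226. 557.]
-100 822 [142. 279. 557.]
-90 602 [141. 541. 555.]
-80 271 [142. 521. 540.]
-70 311 [142. 147. 540.]
-60 324 [141. 145. 540.]
-50 330 [140. 146. 540.]
-40 314 [139. 145. 540.]
-30 335 [139. 143. 540.]
-20 306 [138. 142. 540.]
-10 213 [137. 139. 536.]
0 355 [136. 141. 545.]
10 379 [136. 494. 542.]
20 335 [135. 138. 543.]
30 369 [134. 510. 556.]
40 467 [131. 137. 559.]
50 406 [129. 516. 562.]
60 459 [128. 513. 562.]
70 525 [122. 131. 559.]
80 350 [124. 541. 562.]
90 331 [518. 543. 556.]
100 314 [511. 539. 544.]
110 219 [518. 538. 543.]
120 1533 [461. 507. 537.]
[ 571.03812065 -138.91089314  117.88239934] [  0.79259654 -29.68317031   3.67976403]
```

The lid is lifting, about 15 mm at the lip, with no slip. I continue along the arc.

>>> jog_arm(
  moves=[
    {"slide": [0,0.02,0.27],"twist": 0},
    {"slide": [0,0.08,0.53],"twist": 0},
    {"slide": [0,0.15,0.8],"twist": 0},
    {"slide": [0,0.23,1.07],"twist": 0},
    {"slide": [0,0.33,1.33],"twist": 0},
  ],
)

```text
clock: 4.92
tool_pos: [571.2, -128.4, 158.1]
tool_rot: [-179.9, -0.4, -91.2]
force: [-0.0, -24.1, 7.3]
finger_gap: 0.003
gripper_force: 12.2
```

>>> jog_arm(
  moves=[
    {"slide": [0,0.11,0.27],"twist": 0},
    {"slide": [0,0.23,0.53],"twist": 0},
    {"slide": [0,0.36,0.8],"twist": 0},
    {"slide": [0,0.51,1.07],"twist": 0},
    {"slide": [0,0.67,1.33],"twist": 0},
  ],
)

```text
clock: 5.33
tool_pos: [571.7, -107.8, 198.9]
tool_rot: [-179.8, -0.4, -91.2]
force: [-0.3, -18.3, 10.5]
finger_gap: 0.003
gripper_force: 9.6
```

>>> jog_arm(
  moves=[
    {"slide": [0,0.19,0.27],"twist": 0},
    {"slide": [0,0.39,0.53],"twist": 0},
    {"slide": [0,0.61,0.8],"twist": 0},
    {"slide": [0,0.86,1.07],"twist": 0},
    {"slide": [0,1.14,1.33],"twist": 0},
  ],
)

```text
clock: 5.75
tool_pos: [572.1, -71.7, 238.7]
tool_rot: [-179.7, -0.2, -91.2]
force: [1.0, -5.7, 4.7]
finger_gap: 0.007
gripper_force: 3.0
```

```bash
python3 ang.py | tail -1; ls pics
```

```text
[572.36984177 -69.71534552 239.47777556] [-0.37125549 -5.70444827  5.73409952]
now450.png
now580.png
scene.png
scene_c.png
side.png
side2.png
side_c.png
wrist.png
```

>>> jog_arm(
  moves=[
    {"slide": [0,0.24,0.3],"twist": 0},
    {"slide": [0,0.62,0.55],"twist": 0},
    {"slide": [0,1.03,0.8],"twist": 0},
    {"slide": [0,1.45,1.0],"twist": 0},
    {"slide": [0,1.89,1.2],"twist": 0},
  ],
)

```text
clock: 6.22
tool_pos: [570.8, -10.9, 272.0]
tool_rot: [-180.0, 0.0, -91.2]
force: [1.3, -1.2, 1.1]
finger_gap: 0.006
gripper_force: 0.7
```

```bash
python3 ang.py | tail -1; ls -t pics|head -1
```

```text
[571.36050027  -8.92831215 272.97498833] [1.02633151 1.3773599  2.06192822]
now626.png
```

View pics/now626.png

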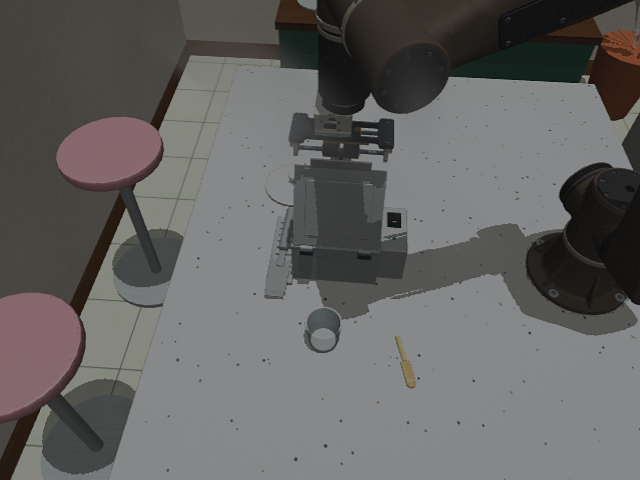

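The cover stands steep with the lip at (345,165), in contact with the tool behind it. I keep pushing past upright.

>>> jog_arm(
  moves=[
    {"slide": [0,0.45,0.1],"twist": 0},
    {"slide": [0,0.9,0.2],"twist": 0},
    {"slide": [0,1.35,0.3],"twist": 0},
    {"slide": [0,1.8,0.4],"twist": 0},
    {"slide": [0,2.25,0.45],"twist": 0},
  ],
)

```text
clock: 6.68
tool_pos: [570.7, 56.9, 284.9]
tool_rot: [180.0, 0.0, -91.1]
force: [0.2, -0.4, 0.4]
finger_gap: 0.005
gripper_force: 0.1
```

>>> jog_arm(
  moves=[
    {"slide": [0,0.35,0],"twist": 0},
    {"slide": [0,0.7,0],"twist": 0},
    {"slide": [0,1.05,0],"twist": 0},
    {"slide": [0,1.3,0],"twist": 0},
    {"slide": [0,1.3,0],"twist": 0},
  ],
)

```text
clock: 7.1
tool_pos: [570.7, 95.5, 284.4]
tool_rot: [180.0, -0.0, -91.1]
force: [0.3, -0.4, -0.3]
finger_gap: 0.007
gripper_force: 0.0
```

```bash
python3 ang.py | tail -1; ls -t pics|head -1; cp pics/$(ls -t pics|head -1) pics/A.png
```

```text
[570.68275529  94.77502629 284.52145679] [0.37644022 0.08940216 0.36277617]
now715.png
```

View pics/A.png

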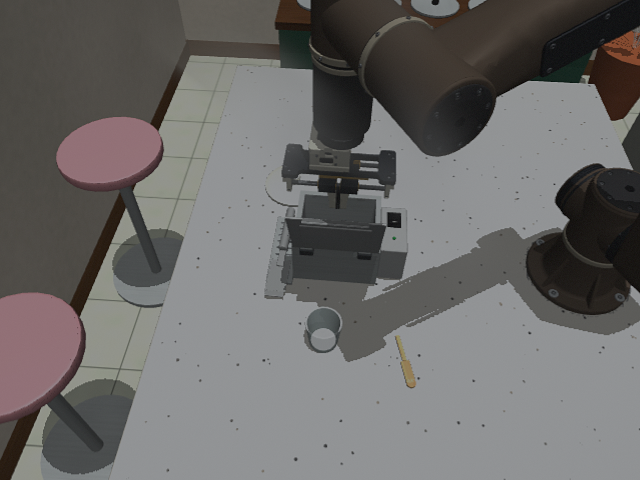

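The well is now open: the cover leans back on its stop (plate at 290-383, 220-255) and nothing touches it. Next is the rocker, with ON half at about (446,-21).

>>> jog_arm(
  moves=[
    {"slide": [0,-1,0],"twist": 0},
    {"slide": [-0.5,-2,0],"twist": 0},
    {"slide": [-1.5,-2.8,0],"twist": 0},
    {"slide": [-2.5,-3.4,0],"twist": 0},
    {"slide": [-3.5,-3.85,0],"twist": 0},
  ],
)

```text
clock: 7.57
tool_pos: [464.3, -23.3, 284.3]
tool_rot: [179.9, -0.0, -91.3]
force: [-0.5, 0.7, 0.1]
finger_gap: 0.004
gripper_force: 0.0
```

>>> jog_arm(
  moves=[
    {"slide": [-0.65,0,-1],"twist": 0},
    {"slide": [-0.65,0,-2],"twist": 0},
    {"slide": [-0.65,0,-3],"twist": 0},
    {"slide": [-0.65,0,-4],"twist": 0},
    {"slide": [-0.65,0,-4.8],"twist": 0},
  ],
)

```text
clock: 7.98
tool_pos: [445.3, -22.1, 139.3]
tool_rot: [180.0, 0.0, -91.2]
force: [0.4, 0.4, -1.0]
finger_gap: 0.009
gripper_force: 0.0
```

```bash
python3 - <<'E'
from h import *
o=env.get_obs(); print(o["tool_pos"],o["force"])
s=env.snapshot("scene"); cv2.imwrite("pics/B.png",cv2.resize(s["image"][100:300,220:480],None,fx=3,fy=3))
E
```

```text
[445.34349055 -22.11706906 139.2796027 ] [ 0.39789965  0.40923269 -1.03283848]
```

View pics/B.png

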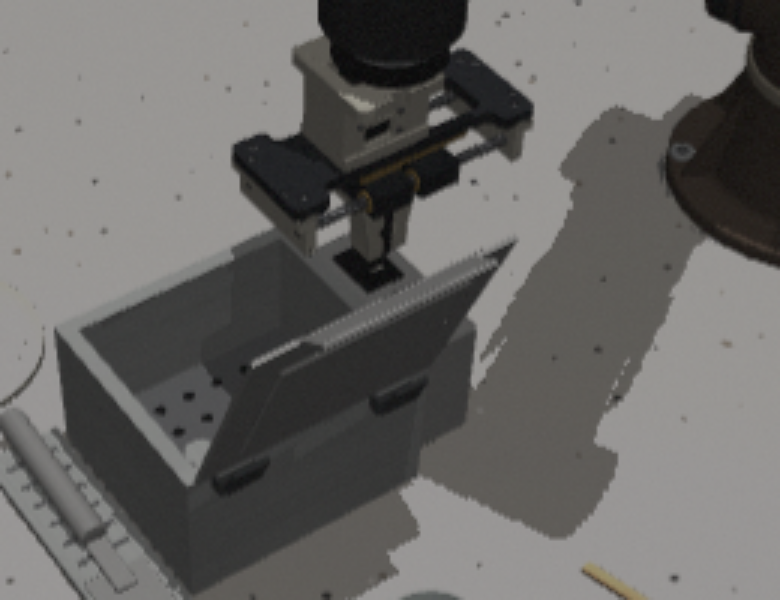

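The cover is open on its stop, and the shut fingers are right above the rocker (378,268). Pressing down slowly.

>>> jog_arm(
  moves=[
    {"slide": [0,0,-0.3],"twist": 0},
    {"slide": [0,0,-0.5],"twist": 0},
    {"slide": [0,0,-0.65],"twist": 0},
    {"slide": [0,0,-0.75],"twist": 0},
    {"slide": [0,0,-0.75],"twist": 0},
  ],
)

```text
clock: 8.45
tool_pos: [446.9, -21.2, 118.7]
tool_rot: [-179.9, 0.0, -91.2]
force: [0.4, 0.4, 0.5]
finger_gap: 0.008
gripper_force: 0.1
```

>>> jog_arm(
  moves=[
    {"slide": [0,0,-0.05],"twist": 0},
    {"slide": [0,0,-0.1],"twist": 0},
    {"slide": [0,0,-0.1],"twist": 0},
  ],
)

```text
clock: 8.7
tool_pos: [446.9, -20.9, 115.7]
tool_rot: [-179.9, 0.0, -91.2]
force: [1.5, 1.3, 2.4]
finger_gap: 0.005
gripper_force: 1.2
```

>>> jog_arm(
  moves=[
    {"slide": [0,0,-0.05],"twist": 0},
    {"slide": [0,0,-0.1],"twist": 0},
    {"slide": [0,0,-0.1],"twist": 0},
  ],
)

```text
clock: 8.95
tool_pos: [447.1, -20.9, 114.0]
tool_rot: [-179.9, 0.0, -91.1]
force: [-7.0, 5.4, 20.6]
finger_gap: 0.003
gripper_force: 10.3
```

>>> jog_arm(
  moves=[
    {"slide": [0,0,-0.05],"twist": 0},
    {"slide": [0,0,-0.08],"twist": 0},
    {"slide": [0,0,-0.08],"twist": 0},
  ],
)

```text
clock: 9.2
tool_pos: [447.3, -20.9, 113.6]
tool_rot: [-179.8, 0.0, -91.1]
force: [-17.0, 9.1, 45.6]
finger_gap: 0.004
gripper_force: 23.0
```

>>> jog_arm(
  moves=[
    {"slide": [0,0,0.5],"twist": 0},
    {"slide": [0,0,1.5],"twist": 0},
    {"slide": [0,-1,2.5],"twist": 0},
    {"slide": [0,-2,3.5],"twist": 0},
    {"slide": [0,-3,4.5],"twist": 0},
  ],
)

```text
clock: 9.62
tool_pos: [445.5, -110.6, 244.6]
tool_rot: [180.0, -0.0, -91.1]
force: [1.9, 0.3, 0.4]
finger_gap: 0.007
gripper_force: 0.0
```

>>> jog_arm(
  moves=[
    {"slide": [0,-1,0],"twist": 0},
    {"slide": [0,-2,0],"twist": 0},
    {"slide": [0,-3,0],"twist": 0},
    {"slide": [0,-3,0],"twist": 0},
    {"slide": [0,-3,0],"twist": 0},
  ],
)

```text
clock: 10.03
tool_pos: [445.4, -201.2, 242.5]
tool_rot: [179.9, -0.0, -91.4]
force: [0.4, 0.5, -0.1]
finger_gap: 0.007
gripper_force: 0.0
```

```bash
python3 - <<'E'
from h import *
o=env.get_obs(); print(o["tool_pos"],o["force"],o["clock"])
s=env.snapshot("side"); cv2.imwrite("pics/C.png",cv2.resize(s["image"][160:360,260:430],None,fx=3,fy=3,interpolation=cv2.INTER_CUBIC))
for n in("side","scene"):
    s=env.snapshot(n);W=cloud(s); m=(abs(W[...,0]-446)<9)&(abs(W[...,1]+33)<24)&(W[...,2]<130)&(W[...,2]>100);T=W[m]
    for y in range(-53,-8,4):
        t=T[abs(T[:,1]-y)<2]
        if len(t): print(n,y,len(t),np.round(t[:,2].mean(),1))
E
```

```text
[ 445.43542887 -201.1549614   242.53780598] [ 0.4129733   0.4842819  -0.13095553] 10.0333
side -53 3 113.9
side -49 5 116.4
side -45 12 117.5
side -41 14 116.1
side -37 12 116.6
side -33 10 114.1
side -29 11 114.8
side -25 11 114.5
side -21 9 114.6
side -17 18 113.2
side -13 12 111.4
side -9 7 111.3
scene -53 3 109.8
scene -49 4 112.6
scene -45 15 114.9
scene -41 12 113.8
scene -37 12 112.8
scene -33 14 111.3
scene -29 9 112.9
scene -25 15 112.0
scene -21 14 110.9
scene -17 12 109.9
scene -13 14 109.0
scene -9 6 109.3
```

View pics/C.png

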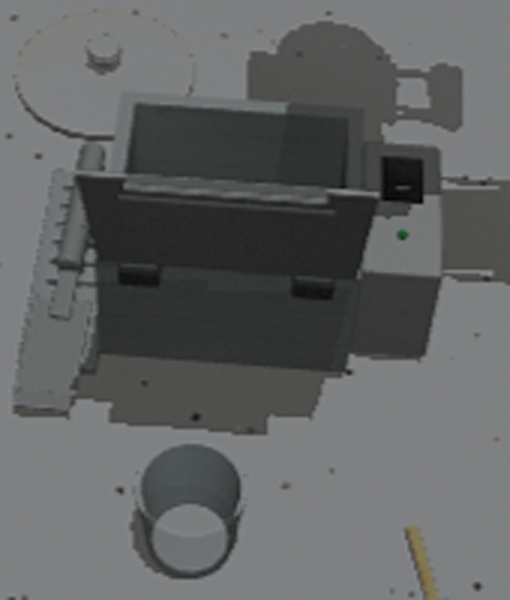

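The front half of the rocker (402,165) now stands up and the ON half (402,187) lies level. The cover rests open, and the scoop, cup, pan lid and paddle look undisturbed. Handing in.

```bash
python3 -c "
from bench import env
print(env.sign_off())"
```

```text
the job is handed in; nothing more can be done
None
```

The cover is flipped open and resting on its stop, the rocker is pressed to ON, and the loose items look undisturbed in the final picture; I handed the job in after about 10 s of robot time, and sign-off returned no verdict.

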